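# Clamp the glued handle of a paddle board

## Robot

A 6-joint arm with a two-finger parallel gripper is mounted at the origin on a cart in front of the work surface, level with it; the furniture and walls round the work are solid. World frame = base frame: x ahead of the robot, y to its left, z up, the work surface at z = 0. Lengths are in mm, angles in rad, forces in N, time in s.
With the tool pointing down it reaches from about 250 to 775 mm from the base axis. Payload 4 kg.
Tool frame: the origin (TCP) lies midway between the tips of the shut fingers; the grasp point (between the pads) lies 19 mm behind it (manip.hold_point_z is the z of the grasp point in the tool frame, in mm); z points along the fingers, y is the line along which they close (so a half turn about z gives the same grasp; the last joint's range is limited). The gripper opens to 94 mm and grips with 3 to 60 N. Pads are 16 mm wide; open, the fingers measure 119 mm over their backs; the gripper's body (75 mm by 177 mm) begins 78 mm behind the grasp point.
Start: joints at [1.167, 0.087, 1.371, -0, 1.684, -0.103], TCP at [162.966, 525.321, 205.506] pointing down, gripper open.
Joint ranges: [-3.1, 3.1], [-0.76, 2.03], [0.27, 2.55], [-1.08, 4.22], [0.17, 2.65], [-2.57, 2.57]. Speed limits (rad/s): [2.79, 2.79, 3.14, 3.14, 3.14, 3.14].

## Interface

Orientations are given as a 3x3 rotation matrix whose columns are the frame's x, y, z axes.
In Python, from workcell import manip, optics gives the robot as it stands. The module is installed in compiled form; this text tells all that it offers.
- The arm moves only by the shell command python3 -m crank 'ROWS' [OPENING] [FORCE]. ROWS is JSON, a list of rows, each a list of 4 numbers: the shift along the tool's x, y, z in m, then the turn about the tool's z in rad. A call has 1 to 10 rows; each row shifts and turns the commanded pose from where the row before left it, along the tool's axes as they then stand; what a row does not reach is not made up. A row lasts 1/10 s, in which the tool goes at most 50 mm and 8.59 degrees, less where a joint would pass 70% of its speed; a pose out of reach is approached as far as the arm can. A call with a gripper value outside its range is refused whole. OPENING is the finger opening in m, from 0 to 0.094, set as the call begins (- or left out, the last holds). The fingers move at their own pace and stop on an object; FORCE is the grip in N (left out, the last holds). Time passes only in rows, so rows that do not move let the fingers close. It gives the time, the measured TCP pose, the force, the opening and the grip force at its end, in the units of the state.
- manip.get_state(): the state, without advancing time (a new reading comes with each control period).
- optics.capture(name): name is "scene" or "side" or "wrist"; returns a dict with "frame" (420x560x3 uint8, red, green, blue), "fovy" (degrees; the focal length in pixels is half the picture's height over the tangent of half this angle, whatever the lens; pixels are square), "cx", "cy" (the principal point, pixels), "rvec" (rotation vector, rad) and "tvec" (3), from world to camera coordinates, as OpenCV has them; the wrist camera has in their place "hand_eye" (4x4, takes a point from camera to tool coordinates, whose origin is the TCP and whose axes are the flange's). Camera axes: x right, y down, z forward; pixel columns grow to the right and rows downward; lengths in mm; the calibration is good to about 2 mm. The wrist camera is an equidistant fisheye: a pixel r from the principal point sees the ray r / f radians off the axis. A picture is of the moment at which its call begins: read the wrist's pose just before it. There is no depth.
- manip.job_done(): hands the job in; it is judged then, once.
The state is a dict: "time_s": time; "q": joint angles; "qvel": joint speeds; "effort": joint torques, N m; "tool_pos": TCP position; "orientation": TCP orientation; "force": force on the tool from outside, world axes, zero at the start; "wrist_torque": the same for the moment, N m; "finger_gap": finger opening in mm; "finger_force": force on a finger pad.
Only numpy, scipy, OpenCV 4.12 (cv2) and the standard library are available. Lean on these libraries where they do the work, as an engineer would, in place of code of your own. Each camera call takes 0.05 s, during which the arm holds its last target. There are 200 camera calls.

## Task

The handle of the dark wooden paddle board has come off its V-joint and the glue is already on: lay the handle flat on the white gluing board, its pointed end facing the notch in the blade, and let go of it. Then pump the orange trigger of the ratchet clamp until the pad has pushed the handle fully home in the notch, and finish while still holding the trigger squeezed, the pad pressing on the handle firmly but gently: some 20 N, as 50 N would crush the wood. Keep the blade against its fence and leave the other things on the counter where they are.

Things in the scene. Friction and masses are not known exactly. Their poses are not given: they have to be found in the camera images.
- jig: Gluing board, 425 x 170 x 15 mm, white top, fixed. Origin: on its underside, 7.5 mm from the middle. x is the clamp line and points from the clamp to the wooden fence; z up. Its top is 15 mm above the counter. Inner face of the fence (30 mm high): x = 190 mm. Black clamp head: x = -190 to -104 mm, 34 mm wide, up to 70 mm above the counter. But for grip and trigger all else is below 50 mm.
- grip (a point): Middle of the fixed black pistol grip on the clamp head, at the height to squeeze, 113 mm above the counter; its faces are 11 mm to either side along the clamp line, it is 26 mm wide across it and its top is 149 mm above the counter. Axes as the jig's. The trigger stands on its +x (fence) side.
- trigger (a point): Middle of the orange trigger (12 mm thick along the clamp line, 20 mm wide, top about 148 mm above the counter) at the height to squeeze, 113 mm above the counter. At rest it is 37 mm from grip along the jig's +x, 54 mm over the outer faces of trigger and grip. Squeezed fully it has moved 16 mm towards the grip, which stays: 38 mm over both.
- clamp_trigger (a joint): Trigger angle, rad: 0 released, 0.29 fully squeezed (16 mm at trigger). Hinged 58 mm above the counter; a spring of 3.5 to 6 N opens it again. A full stroke carries the bar up to 10 mm forward; on letting go a pawl holds the bar, which slips back less than one tooth of 3 mm. Let the trigger come back to 0 between strokes.
- clamp_bar (a joint): How far the toothed bar with the pad has advanced, in m: 0 fully back, at most 0.062. It starts between 0 and 0.015 and only goes forward; the small red tab behind the head is fixed.
- clamp_pad (a joint): How far the springy orange pad on the bar's end is pressed in, m: 0 free; it pushes with 5 N per mm. The pad presses with about 1.6 times the squeeze at trigger less 8 N (17 N of squeeze gives about 19 N, 20 N about 24 N) unless the trigger reaches its end first. After letting go the pawl keeps most of the force.
- pad_face (a point): Centre of the front face of the orange pad (34 mm wide, 25 mm high, facing the fence), on the clamp line, 30 mm above the counter. With the bar fully back it lies at x = -74.5 mm in the jig's frame and it moves along +x with the bar.
- handle: Broken-off handle of the paddle board, dark wood, 40 mm wide, 18 mm high, 110 mm from flat butt to V point, with a brass-lined hole near the butt; 50 to 100 g. It starts lying on the counter in front of the gluing board. Origin: on its underside, 50 mm from the butt. x points to the V point; sides parallel from x = -44 to 40 mm, then at 45 degrees to the point at x = 60 mm.
- tip (a point): V point of the handle, at mid height. Axes as the handle's. The V faces are slick with fresh glue, so the notch centres a point that is laid up to about 4 mm off line.
- butt (a point): Middle of the handle's flat butt end, at mid height, where the pad presses.
- blade: Blade of the paddle board, dark wood, 130 mm along the clamp line, 150 mm wide, 18 mm high, 300 g, lying loose on the gluing board against the fence. Origin: on its underside in the middle; its x axis points to the fence, as the jig's.
- notch (a point): Inmost point of the 45 degree V notch in the blade's edge facing the clamp, at mid height; 20 mm deep, 40 mm wide at its mouth; x axis as the blade's. The handle is home when tip meets this point and the x axes agree; butt is then at about x = -30 mm in the jig's frame. With the pad as it starts this leaves 30 to 45 mm of slack for laying the handle in.
- tape: Roll of brown tape lying flat, 98 mm across, 25 mm high. Leave it alone.
- bowl: Dark bowl, 115 mm across, 51 mm high. Leave it alone.
- glass: Empty clear drinking glass, 81 mm across, 91 mm high. Leave it alone.
- mug: Cream mug, 78 mm across, 97 mm high. Leave it alone.
There are look-alikes about, which are no part of the job. Of the things shaped like the blade, the wood one is meant.

How it is judged:
By the outcome, as a careful person would: the job done as asked, in the order asked, and still so for the second after the job is handed in, while the arm keeps its last pose, push and grip.
It also fails if it takes over 58 s, if anything falls off the work surface, if the arm or the gripper's body presses on something with over 40 N, if the wrist force passes 120 N, or if a joint passes its speed limit or range.

## Working session

There is one attempt and no reset: what is moved stays moved. The work goes in short steps, Python scripts to look and compute and a shell command to move; the robot and the scene stay as the last step left them, time stands still between calls to the robot, and variables do not carry over. Pictures are saved under pics/ and viewed, at most 10 in all, crops included, and the job is handed in when it is done.

```bash
mkdir -p pics; cat > h.py <<'E'
import numpy as np, cv2
from workcell import manip, optics
def grab(n):
    s=manip.get_state(); c=optics.capture(n); c['s']=s; return c
def save(c,fn,crop=None,scale=1):
    im=c['frame'][...,::-1]
    if crop: im=im[crop[1]:crop[3],crop[0]:crop[2]]
    cv2.imwrite(fn,cv2.resize(im,None,fx=scale,fy=scale,interpolation=cv2.INTER_CUBIC))
def cast(c,uv,z):
    uv=np.atleast_2d(np.array(uv,float)); f=210/np.tan(np.radians(c['fovy'])/2)
    d=(uv-[c['cx'],c['cy']])/f
    if 'rvec' in c:
        R=cv2.Rodrigues(np.array(c['rvec'],float))[0]; t=np.array(c['tvec'],float).ravel()
        o=-R.T@t; r=np.c_[d,np.ones(len(d))]@R
    else:
        th=np.linalg.norm(d,axis=1,keepdims=True)+1e-9
        r=np.c_[d/th*np.sin(th),np.cos(th)]
        H=np.array(c['hand_eye']);Rt=np.array(c['s']['orientation']);p=np.array(c['s']['tool_pos'])
        o=Rt@H[:3,3]+p; r=r@(Rt@H[:3,:3]).T
    return o+r*((z-o[2])/r[:,2])[:,None]
def proj(c,P):
    P=np.atleast_2d(np.array(P,float)); f=210/np.tan(np.radians(c['fovy'])/2)
    if 'rvec' in c:
        q=P@cv2.Rodrigues(np.array(c['rvec'],float))[0].T+np.array(c['tvec'],float).ravel()
        return q[:,:2]/q[:,2:]*f+[c['cx'],c['cy']]
    H=np.array(c['hand_eye']);Rt=np.array(c['s']['orientation']);p=np.array(c['s']['tool_pos'])
    q=((P-p)@Rt-H[:3,3])@H[:3,:3]
    n=np.linalg.norm(q[:,:2],axis=1,keepdims=True); th=np.arctan2(n,q[:,2:])
    return q[:,:2]/n*th*f+[c['cx'],c['cy']]
E
python3 - <<'E'
from h import *
ims=[]
for n in('scene','side','wrist'):
    c=grab(n); save(c,f'pics/{n}0.png')
    print(n,c['fovy'],c['cx'],c['cy'])
    if 'rvec' in c:
        R=cv2.Rodrigues(np.array(c['rvec'],float))[0];print(-R.T@np.ravel(c['tvec']))
    else: print(np.round(c['hand_eye'],3))
s=manip.get_state();print(s,manip.hold_point_z)
E
```

```text
scene 52.209199420273535 278.9387566314222 205.13507500396082
[ 450.66007043 -815.07174782 1225.72657214]
side 49.921367399727075 283.07398850363256 204.9301265409226
[  479.07514323 -1390.6839967    809.79550953]
wrist 65.70646984690485 279.40832265335564 201.52957725612907
[[-0.00000e+00 -9.63000e-01 -2.70000e-01  7.72500e+01]
 [ 1.00000e+00 -0.00000e+00 -0.00000e+00  4.60000e-02]
 [-0.00000e+00 -2.70000e-01  9.63000e-01 -1.79013e+02]
 [ 0.00000e+00  0.00000e+00  0.00000e+00  1.00000e+00]]
{'time_s': 0.15, 'q': array([ 1.16689638e+00,  8.77946692e-02,  1.37186321e+00,  9.42300731e-07,
        1.68362186e+00, -1.03134858e-01]), 'qvel': array([ 0.00144257, -0.00026789, -0.00441982,  0.0006379 , -0.00340625,
       -0.00151612]), 'effort': array([ 1.69977389e-03, -3.40639365e+01, -3.02795792e+01,  7.18560931e-02,
        3.04479897e-02, -1.17812615e-04]), 'tool_pos': array([162.79652799, 524.92001374, 204.59017287]), 'orientation': array([[-9.55110085e-01,  2.96250377e-01, -6.63897627e-04],
       [ 2.96251069e-01,  9.55108841e-01, -1.55096544e-03],
       [ 1.74620398e-04, -1.67802311e-03, -9.99998577e-01]]), 'force': array([0.10640891, 0.49653966, 0.13643911]), 'wrist_torque': array([0.03403633, 0.02226279, 0.00408303]), 'finger_force': 0.0, 'finger_gap': 93.89445135399285} -18.8
```

View pics/scene0.png

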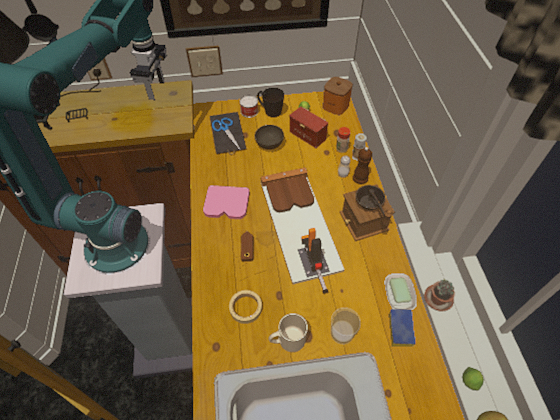

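View pics/side0.png

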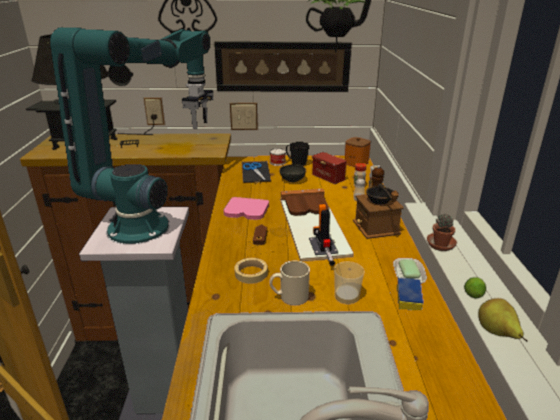

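The scene view shows the handle at about (247,247) and the white jig from (290,180) to (320,275). The dark blade is at (290,193) with its notch towards the clamp. The clamp grip and trigger are at (315,245).

Candidates:
- Blade: dark wood at (290,193) on the jig, or the pink board at (227,201), which is a look-alike.
- Handle: dark piece at (247,247). The only other brown things are the pepper mill at (362,165) and the grinder at (365,210).

I choose the blade on the jig and the handle at (247,247).

```bash
python3 - <<'E'
from h import *
c=grab('scene'); save(c,'pics/crop1.png',(195,160,355,300),5)
hsv=cv2.cvtColor(c['frame'],cv2.COLOR_RGB2HSV)
def big(m,box):
    k=np.zeros_like(m);x0,y0,x1,y1=box;k[y0:y1,x0:x1]=m[y0:y1,x0:x1]
    cs=cv2.findContours(k,cv2.RETR_EXTERNAL,cv2.CHAIN_APPROX_NONE)[0]
    return max(cs,key=cv2.contourArea)[:,0,:]
w=big(cv2.inRange(hsv,(0,0,150),(180,60,255)),(255,165,350,290))
P=cast(c,w,15.); r=cv2.minAreaRect(P[:,:2].astype(np.float32)); print('white',r,cv2.boxPoints(r))
h=big(cv2.inRange(hsv,(0,60,0),(180,255,110)),(230,225,265,268))
P=cast(c,h,18.); r=cv2.minAreaRect(P[:,:2].astype(np.float32)); print('handle',r,cv2.boxPoints(r), len(h))
print(cast(c,[(247,247)],18))
E
```

```text
white ((620.338134765625, -35.96238708496094), (171.27674865722656, 447.4057312011719), 7.460517406463623) [[ 506.37845  174.7272 ]
 [ 564.471   -268.89105]
 [ 734.29785 -246.65198]
 [ 676.20526  196.96628]]
handle ((443.8609313964844, -88.2025146484375), (97.58445739746094, 34.930992126464844), 62.23390579223633) [[ 405.67596  -123.24013 ]
 [ 436.5849   -139.51318 ]
 [ 482.0459    -53.1649  ]
 [ 451.13696   -36.891846]] 68
[[430.85573165 -77.14207938  18.        ]]
```

View pics/crop1.png

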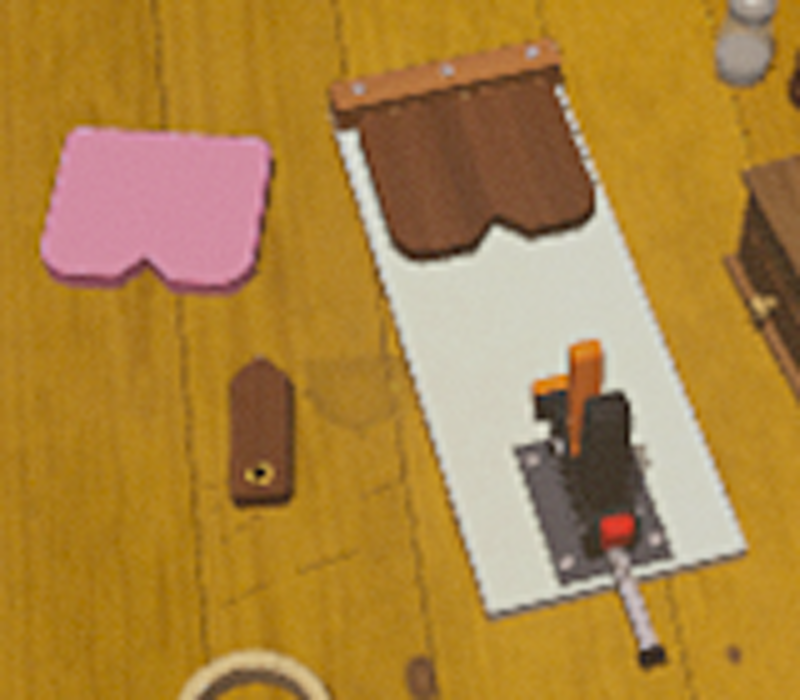

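```bash
python3 -m crank '[[-0.026,-0.022,-0.02,0],[-0.028,-0.025,-0.02,0],[-0.028,-0.025,-0.02,0],[-0.028,-0.025,-0.02,0],[-0.028,-0.025,-0.02,0],[-0.028,-0.025,-0.01,0],[-0.028,-0.025,-0.01,0],[-0.028,-0.025,-0.01,0],[-0.028,-0.025,-0.01,0],[-0.028,-0.025,-0.01,0]]' 0.094 && python3 -m crank '[[-0.028,-0.025,0,0],[-0.028,-0.025,0,0],[-0.028,-0.025,0,0],[-0.028,-0.025,0,0],[-0.028,-0.025,0,0],[-0.028,-0.025,0,0],[-0.028,-0.025,0,0],[-0.028,-0.025,0,0],[0,0,0,0.14],[0,0,0,0.14]]' && python3 -m crank '[[0,0,0,0.14],[0,0,0,0.14],[0,0,0,0.14],[0,0,0,0.14],[0,0,0,0.14],[0,0,0,0.14],[0,0,0,0],[0,0,0,0]]' && python3 - <<'E'
from h import *
c=grab('wrist'); save(c,'pics/w1.png'); np.save('w1.npy',c,allow_pickle=True); print(c['s']['q'],c['s']['force'])
E
```

```text
time_s: 1.2
tool_pos: [355.7, 205.6, 355.9]
orientation: [[-0.955, 0.296, 0.0], [0.296, 0.955, 0.0], [-0.0, 0.0, -1.0]]
force: [0.3, 0.6, 0.2]
finger_gap: 93.7
finger_force: 0.0
time_s: 2.2
tool_pos: [510.4, -51.7, 354.3]
orientation: [[-0.832, 0.555, -0.002], [0.555, 0.832, 0.001], [0.002, -0.001, -1.0]]
force: [-0.1, 0.6, 1.1]
finger_gap: 94.3
finger_force: 0.0
time_s: 3.0
tool_pos: [509.9, -50.3, 355.3]
orientation: [[-0.152, 0.988, -0.0], [0.988, 0.152, 0.0], [0.0, -0.0, -1.0]]
force: [-0.5, -0.7, -0.0]
finger_gap: 93.6
finger_force: 0.0
[-2.09147158e-01  2.30838877e-02  1.14259459e+00  7.94252368e-05
  1.97629912e+00 -3.62015144e-01] [-0.47900738 -0.72733206 -0.03445456]
```

View pics/w1.png

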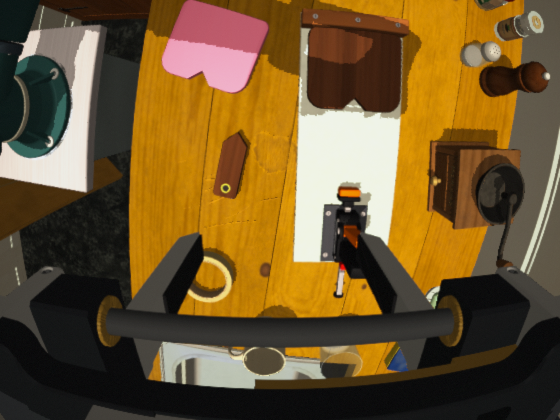

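The wrist view shows the handle with its tip at about (237,131) and butt at (229,197). The notch is at about (353,103), the pad front at (349,188), and the jig's white edges at columns 295 and 400. I'll fit these now.

```bash
python3 - <<'E'
from h import *
c=np.load('w1.npy',allow_pickle=True).item()
im=c['frame'];hsv=cv2.cvtColor(im,cv2.COLOR_RGB2HSV)
w=cv2.inRange(hsv,(0,0,150),(180,60,255))
def fit(P): 
    v=cv2.fitLine(P[:,:2].astype(np.float32),cv2.DIST_HUBER,0,.01,.01).ravel(); return v
L=[];Rr=[]
for y in range(115,255,2):
    x=np.where(w[y,280:415]>0)[0]+280; L.append((x.min()-.5,y));Rr.append((x.max()+.5,y))
l=fit(cast(c,L,15));r=fit(cast(c,Rr,15))
for v in(l,r): print(v[:2]*np.sign(v[1]),np.degrees(np.arctan2(v[1]*np.sign(v[1]),v[0]*np.sign(v[1]))),v[2:])
d=l[:2]*np.sign(l[1])+r[:2]*np.sign(r[1]);d/=np.linalg.norm(d);n=np.array([-d[1],d[0]])
print('width',(l[2:]-r[2:])@n)
mid=(l[2:]@n+r[2:]@n)/2
# near edge
B=[]
for x in list(range(298,318)):
    y=np.where(w[200:290,x]>0)[0]+200; B.append((x,y.max()+.5))
e=(cast(c,B,15)[:,:2]@d); print('near',np.median(e),e.std())
x0=np.median(e)+212.5-7.5 # guess sign checked by fence
for g in (7.5,-7.5):
    o=d*(np.median(e)+212.5-g)+n*mid; print('jig origin',o)
# dark masks: handle, blade
def dark(box):
    m=cv2.inRange(hsv,(0,40,0),(180,255,125)); k=np.zeros_like(m);a,b,cc,dd=box;k[b:dd,a:cc]=m[b:dd,a:cc]
    return max(cv2.findContours(k,cv2.RETR_EXTERNAL,cv2.CHAIN_APPROX_NONE)[0],key=cv2.contourArea)[:,0]
h=dark((205,120,258,208)); P=cast(c,h,18)[:,:2]; rr=cv2.minAreaRect(P.astype(np.float32)); print('handle',rr)
b=cv2.boxPoints(rr); ax=b[1]-b[0] if np.linalg.norm(b[1]-b[0])>np.linalg.norm(b[2]-b[1]) else b[2]-b[1]
ax/=np.linalg.norm(ax); ax*=np.sign(ax[1]); print('hx',ax,np.degrees(np.arctan2(ax[1],ax[0])), 'tip',rr[0]+ax*max(rr[1])/2,'org',rr[0]-ax*5)
N=cast(c,[(353,103)],33)[0,:2]; print('notch jig', d@(N),n@N-mid)
# pad
o_=cv2.inRange(hsv,(5,150,120),(22,255,255)); k=np.zeros_like(o_);k[180:202,335:365]=o_[180:202,335:365]
yy,xx=np.where(k>0); print('pad px',xx.min(),xx.max(),yy.min(),yy.max())
np.savez('jig.npz',d=d,n=n,mid=mid,e=np.median(e)); 
Q=cast(c,[(349,yy.min())],42)[0,:2];print('pad front along d from near edge',d@Q-np.median(e),'lat',n@Q-mid,'notch',d@N-np.median(e))
cv2.drawContours(im,[h[:,None]],-1,(0,255,0),1)
for p in L+Rr+B: im[int(p[1]),int(p[0])]=(255,0,0)
cv2.imwrite('pics/chk.png',cv2.resize(im[90:280,200:430][...,::-1],None,fx=3,fy=3))
E
```

```text
[-0.12865531  0.9916894 ] 97.39189 [544.73035 -92.1298 ]
[-0.12749821  0.9918388 ] 97.32505 [709.0868   -51.429054]
width 168.21567
near -290.8733904344746 0.9689267974919139
jig origin [618.50583463  -6.71243072]
jig origin [616.58468276   8.164033  ]
handle ((435.6085205078125, -64.88491821289062), (112.7330322265625, 44.18034744262695), 85.68091583251953)
hx [0.07531112 0.9971601 ] 85.6809 tip [439.85354614  -8.67847824] org [435.23196489 -69.87071848]
notch jig -16.830420759311504 1.129385453488453
pad px 338 359 189 196
pad front along d from near edge 139.10192412511017 lat 1.5390979457616822 notch 274.0429696751631
```

View pics/chk.png

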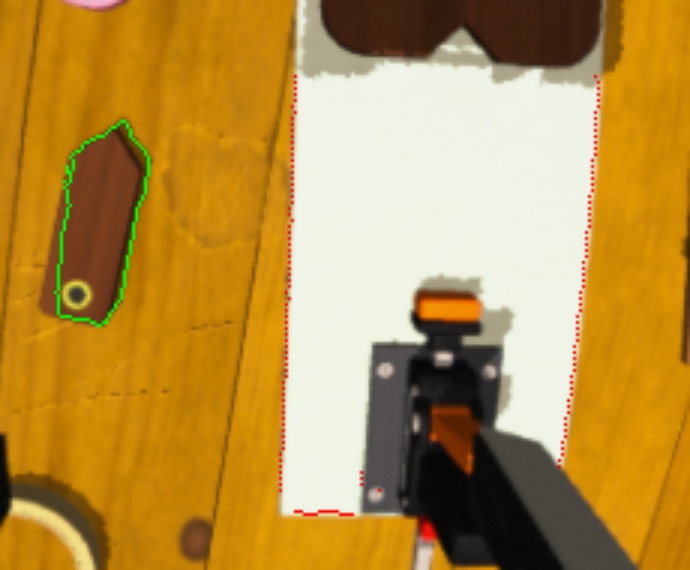

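```bash
python3 - <<'E'
from h import *
c=np.load('w1.npy',allow_pickle=True).item()
P=cast(c,[(240,131.5),(225.7,188),(214.3,194),(235,197)],18)[:,:2];print(P)
v=P[0]-P[1];print(np.linalg.norm(v),np.degrees(np.arctan2(v[1],v[0])))
print(c['s']['tool_pos'])
E
```

```text
[[ 441.59467478  -11.49854889]
 [ 430.00471918 -106.57240521]
 [ 412.03080555 -119.59850133]
 [ 447.15263241 -119.46115864]]
95.7776864758599 83.04966549330888
[509.92080922 -50.34416654 355.28118125]
```

```bash
python3 -m crank '[[-0.002,-0.02,0.03,0],[0,-0.02,0.04,0],[0,-0.02,0.04,0],[0,-0.015,0.04,0],[0,0,0.04,0],[0,0,0.025,0.128],[0,0,0,0.128],[0,0,0,0],[0,0,0,0]]' 0.07 && python3 - <<'E'
from h import *
c=grab('wrist'); save(c,'pics/w2.png'); np.save('w2.npy',c,allow_pickle=True)
E
```

```text
time_s: 3.95
tool_pos: [436.5, -63.6, 141.0]
orientation: [[0.102, 0.995, 0.001], [0.995, -0.102, -0.0], [-0.0, 0.001, -1.0]]
force: [-0.2, -0.7, 0.0]
finger_gap: 70.0
finger_force: 0.0
```

View pics/w2.png

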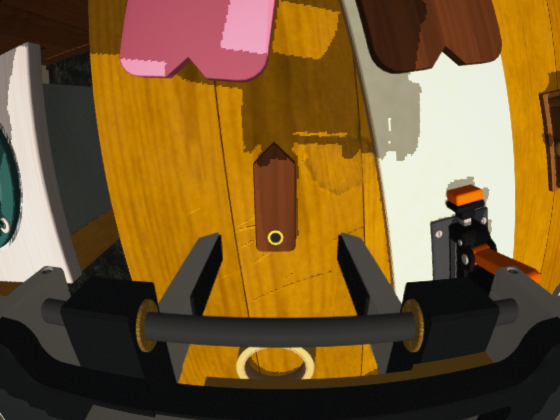

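The handle is now between the fingers in the view, with its tip at (274,143), hole at (276,238), and sides at columns 254 and 297.

```bash
python3 - <<'E'
from h import *
c=np.load('w2.npy',allow_pickle=True).item()
hsv=cv2.cvtColor(c['frame'],cv2.COLOR_RGB2HSV)
P=cast(c,[(274,143),(276,238),(255,200),(296.5,200),(254,180),(296,180),(257,248),(295,248)],18);print(P.round(1))
s=c['s'];R=np.array(s['orientation']);t=np.array(s['tool_pos'])
print(((P-t)@R).round(1))
E
```

```text
[[ 438.   -13.4   18. ]
 [ 429.9 -107.3   18. ]
 [ 413.9  -66.    18. ]
 [ 453.8  -70.2   18. ]
 [ 415.4  -46.4   18. ]
 [ 455.1  -50.5   18. ]
 [ 409.6 -116.3   18. ]
 [ 447.9 -120.2   18. ]]
[[ 50.2  -3.8 123. ]
 [-44.1  -2.2 123. ]
 [ -4.7 -22.4 123. ]
 [ -4.7  17.7 123.1]
 [ 15.  -22.9 123. ]
 [ 15.   17.  123.1]
 [-55.2 -21.5 123. ]
 [-55.1  17.  123.1]]
```

```bash
python3 -m crank '[[0,-0.003,0.02,-0.01],[0,0,0.03,0],[0,0,0.03,0],[0,0,0.025,0],[0,0,0.02,0],[0,0,0.011,0],[0,0,0,0],[0,0,0,0]]' 0.07 && python3 -m crank '[[0,0,0,0],[0,0,0,0],[0,0,0,0],[0,0,0,0],[0,0,0,0],[0,0,0,0]]' 0 15
```

```text
time_s: 4.8
tool_pos: [434.1, -63.5, 5.6]
orientation: [[0.095, 0.995, 0.002], [0.995, -0.095, -0.0], [-0.0, 0.002, -1.0]]
force: [-0.3, -0.9, 1.6]
finger_gap: 69.9
finger_force: 0.0
time_s: 5.4
tool_pos: [433.3, -63.2, 4.8]
orientation: [[0.096, 0.995, 0.0], [0.995, -0.096, -0.0], [0.0, 0.0, -1.0]]
force: [-0.3, 0.1, 2.9]
finger_gap: 39.7
finger_force: 15.0
```

```bash
python3 -m crank '[[0,0,-0.02,0],[0,0,-0.03,0],[0.01,0.02,-0.03,0],[0.018,0.036,0,0],[0.018,0.04,0,0],[0.018,0.04,0,0],[0.018,0.04,0,0],[0,0,0,-0.112],[0,0,0,-0.112],[0,0,0,0]]' && python3 - <<'E'
from h import *
c=grab('wrist'); save(c,'pics/w3.png'); np.save('w3.npy',c,allow_pickle=True)
E
```

```text
time_s: 6.4
tool_pos: [616.1, 1.8, 83.2]
orientation: [[-0.128, 0.992, -0.002], [0.992, 0.128, 0.0], [0.001, -0.002, -1.0]]
force: [-0.3, -1.3, -1.1]
finger_gap: 40.1
finger_force: 15.0
```

View pics/w3.png

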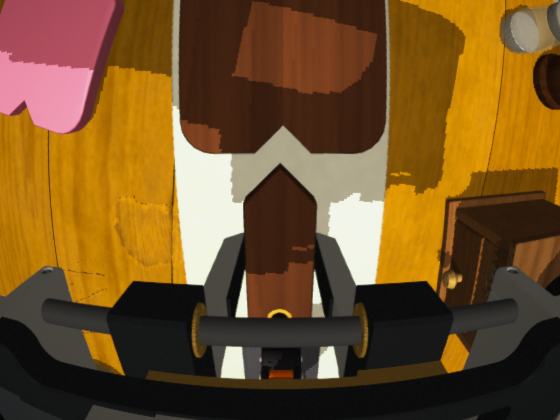

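The tip is at (280.5,165), the notch apex at (282,127), and the blade's left and right edges at (180,100) and (386,100). Handle and notch are nearly aligned.

```bash
python3 - <<'E'
from h import *
c=np.load('w3.npy',allow_pickle=True).item()
s=c['s'];R=np.array(s['orientation']);t=np.array(s['tool_pos'])
f=lambda p,z:((cast(c,p,z)-t)@R).round(1)
print('tip',f([(280.5,165),(245,203),(316,203)],t[2]+13.2))
print('notch',f([(282.5,127),(180,100),(386,100),(180,60),(387,60)],33))
hsv=cv2.cvtColor(c['frame'],cv2.COLOR_RGB2HSV); w=cv2.inRange(hsv,(0,0,150),(180,60,255))
for y in(170,200,225):
    x=np.where(w[y,170:395]>0)[0]+170; print('jig',y,f([(x.min(),y),(x.max()+1,y)],15))
E
```

```text
tip [[ 51.2   1.8 -13.2]
 [ 30.9 -17.1 -13.2]
 [ 30.9  20.7 -13.2]]
notch [[ 68.    3.4  50.2]
 [ 89.4 -70.   50.3]
 [ 89.7  77.8  50.1]
 [118.8 -69.8  50.4]
 [119.3  78.4  50.1]]
jig 170 [[ 35.  -81.3  68.3]
 [ 35.   86.3  68. ]]
jig 200 [[ 10.1 -81.5  68.3]
 [ 10.2  85.6  68. ]]
jig 225 [[-11.5 -81.8  68.3]
 [-11.4  86.8  68. ]]
```

```bash
python3 - <<'E'
from h import *
j=np.load('jig.npz');d,n,mid,e=j['d'],j['n'],float(j['mid']),float(j['e'])
for cn in ('scene','side'):
    c=grab(cn)
    save(c,f'pics/{cn}_t.png',(285,215,345,300) if cn=='scene' else (290,180,350,270),7)
    hsv=cv2.cvtColor(c['frame'],cv2.COLOR_RGB2HSV); 
    m=cv2.inRange(hsv,(5,170,150),(16,255,255)); b=(285,215,345,280) if cn=='scene' else (295,190,345,262)
    k=np.zeros_like(m);k[b[1]:b[3],b[0]:b[2]]=m[b[1]:b[3],b[0]:b[2]]
    yy,xx=np.where(k>0)
    if len(yy):
        i=yy.argmin();P=cast(c,[(xx[yy<=yy.min()+1].mean(),yy.min())],148)[0]
        print(cn,xx[i],yy.min(),P,'jig x',d@P[:2]-e-205,'y',n@P[:2]-mid)
a=cv2.imread('pics/scene_t.png');b=cv2.imread('pics/side_t.png');H=max(a.shape[0],b.shape[0])
pad=lambda i:cv2.copyMakeBorder(i,0,H-i.shape[0],0,0,cv2.BORDER_CONSTANT)
r=np.hstack([pad(a),pad(b)]);print(r.shape);cv2.imwrite('pics/trig.png',cv2.resize(r,None,fx=.9,fy=.9))
E
```

```text
scene 312 228 [ 632.52825946 -117.16909603  148.        ] jig x -111.34292008150524 y 0.23997479235674746
side 298 190 [604.58987544 -20.87956129 148.        ] jig x -12.2681435318338 y 15.61581050800703
(630, 840, 3)
```

View pics/trig.png

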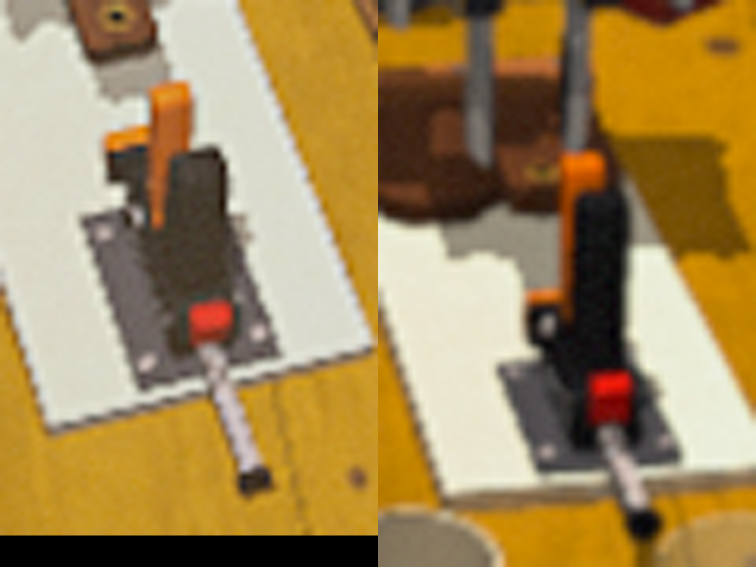

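The scene view puts the top of the trigger at jig x≈-111, so the gripper body clears it. I'll lay the handle down.

```bash
python3 -m crank '[[0,0.002,0.015,0],[0,0,0.02,0],[0,0,0.015,0],[0,0,0.008,0],[0,0,0.004,0],[0,0,0,0],[0,0,0,0]]' && python3 - <<'E'
from h import *
print(manip.get_state()['tool_pos'],manip.get_state()['force'])
E
```

```text
time_s: 7.25
tool_pos: [618.8, 1.8, 23.3]
orientation: [[-0.128, 0.992, 0.002], [0.992, 0.128, -0.0], [-0.0, 0.002, -1.0]]
force: [-0.1, -0.5, -1.0]
finger_gap: 39.4
finger_force: 15.0
[618.80610087   1.76274641  23.26279501] [-0.08803692 -0.49202728 -0.9558255 ]
```

```bash
python3 -m crank '[[0,0,0.0015,0],[0,0,0.001,0],[0,0,0,0],[0,0,0,0]]'; python3 -m crank '[[0,0,0,0],[0,0,0,0],[0,0,0,0]]' 0.06;  python3 -m crank '[[0,0,-0.02,0],[0,0,-0.04,0],[0,0,-0.05,0],[0,0,-0.05,0],[0,0,-0.04,0],[0,0,0,0],[0,0,0,0]]' 0.075 && python3 - <<'E'
from h import *
c=grab('wrist'); save(c,'pics/w4.png'); np.save('w4.npy',c,allow_pickle=True)
E
```

```text
time_s: 7.65
tool_pos: [618.3, 1.8, 20.2]
orientation: [[-0.128, 0.992, 0.0], [0.992, 0.128, 0.0], [0.0, 0.0, -1.0]]
force: [-0.2, -0.6, -0.4]
finger_gap: 39.8
finger_force: 15.0
time_s: 7.95
tool_pos: [618.3, 1.8, 20.2]
orientation: [[-0.128, 0.992, 0.0], [0.992, 0.128, 0.0], [-0.0, 0.0, -1.0]]
force: [0.6, -0.2, 0.3]
finger_gap: 58.7
finger_force: 0.0
time_s: 8.65
tool_pos: [618.8, 1.7, 221.5]
orientation: [[-0.128, 0.992, 0.003], [0.992, 0.128, -0.0], [-0.001, 0.003, -1.0]]
force: [-0.9, 0.4, -1.4]
finger_gap: 75.4
finger_force: 0.0
```

View pics/w4.png

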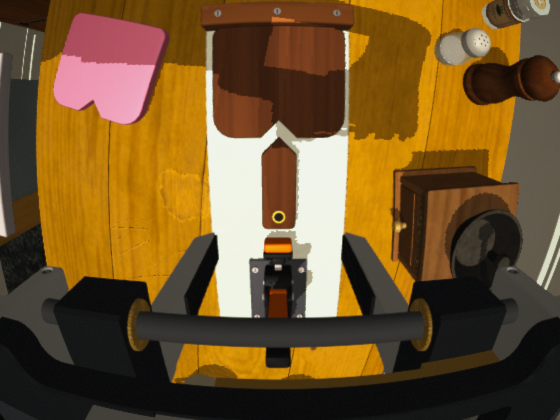

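The handle lies in line with the notch, tip at (280,140) and butt at (278,229). The pad is at (278,240), and the trigger (278,303) and grip (278,345) sit behind it. Next I'll locate the grip and trigger along the clamp line.

```bash
python3 - <<'E'
from h import *
c=np.load('w4.npy',allow_pickle=True).item()
s=c['s'];R=np.array(s['orientation']);t=np.array(s['tool_pos'])
im=c['frame']
f=lambda p,z:((cast(c,p,z)-t)@R).round(1)
for y in range(272,376,2): print(y,im[y,270],im[y,278],im[y,286],f([(278,y)],148)[0,:1])
print('notch',f([(280,124)],33),'tip',f([(279,141)],33),'butt',f([(278,229)],33))
E
```

```text
272 [10  9  8] [7 5 7] [8 7 7] [-56.6]
274 [10 10  9] [10  9 10] [7 7 7] [-58.6]
276 [20 19 18] [17 17 15] [11 13 13] [-60.6]
278 [30 28 27] [22 21 21] [12 12 11] [-62.6]
280 [39 37 33] [18 16 17] [13 13 12] [-64.7]
282 [37 35 32] [16 15 14] [17 15 17] [-66.7]
284 [53 50 47] [19 16 17] [19 17 16] [-68.8]
286 [34 30 30] [17 16 15] [19 18 18] [-70.9]
288 [32 23 19] [30 19 15] [22 17 15] [-73.]
290 [98 36  1] [109  42   2] [58 27  9] [-75.1]
292 [157  59   1] [136  50   0] [92 35  5] [-77.2]
294 [126  48   3] [88 33  1] [69 29  8] [-79.4]
296 [77 28  1] [85 32  1] [62 25  6] [-81.6]
298 [81 31  4] [86 33  3] [68 26  2] [-83.7]
300 [81 30  1] [84 31  1] [71 28  6] [-85.9]
302 [85 31  2] [86 32  3] [69 27  3] [-88.2]
304 [85 32  0] [86 32  2] [73 27  3] [-90.4]
306 [85 33  3] [86 31  3] [73 29  5] [-92.6]
308 [87 33  3] [85 31  2] [77 31  6] [-94.9]
310 [86 32  2] [86 32  1] [76 27  0] [-97.2]
312 [85 30  0] [86 33  1] [85 32  3] [-99.5]
314 [87 32  3] [86 32  1] [85 32  1] [-101.9]
316 [85 34  4] [84 32  2] [83 31  2] [-104.2]
318 [32 25 21] [31 22 18] [33 25 21] [-106.6]
320 [27 27 25] 
[... 669 characters left out ...]
.1]
350 [7 8 8] [9 8 9] [9 8 9] [-147.9]
352 [7 7 7] [6 5 5] [7 8 6] [-150.7]
354 [11 11 12] [11 11 10] [12 11 11] [-153.5]
356 [11 11 12] [10  9 11] [12 10 13] [-156.4]
358 [34 31 29] [27 27 25] [25 23 22] [-159.3]
360 [34 32 30] [30 29 26] [25 23 23] [-162.3]
362 [32 31 29] [33 31 29] [29 27 27] [-165.3]
364 [29 27 27] [33 29 30] [26 25 24] [-168.3]
366 [29 27 24] [31 28 28] [35 30 26] [-171.3]
368 [175 115   8] [178 118  10] [181 120  15] [-174.4]
370 [198 131   4] [205 138   3] [209 141   7] [-177.5]
372 [200 134   1] [205 137   0] [212 143   1] [-180.7]
374 [198 131   0] [209 143   4] [213 145   7] [-183.9]
notch [[ 65.3   1.8 188.5]] tip [[ 46.    0.6 188.5]] butt [[-59.3  -0.6 188.6]]
```

```bash
python3 -m crank '[[-0.03,0,-0.01,0],[-0.04,0,-0.01,0],[-0.04,0,-0.01,0],[-0.04,0,0,0],[-0.01,0,0,0],[0,0,0,-0.142],[0,0,0,-0.142],[0,0,0,-0.142],[0,0,0,-0.142],[0,0,0,-0.142]]' 0.09 >/dev/null; python3 -m crank '[[0,0,0,-0.142],[0,0,0,-0.142],[0,0,0,-0.142],[0,0,0,-0.142],[0,0,0,-0.142],[0,0,0,-0.151],[0,0,0,0],[0,0,0,0]]' && python3 - <<'E'
from h import *
c=grab('wrist'); save(c,'pics/w5.png'); np.save('w5.npy',c,allow_pickle=True);print(c['s']['q'])
E
```

```text
time_s: 10.5
tool_pos: [638.1, -156.1, 248.1]
orientation: [[-0.992, -0.124, -0.003], [-0.124, 0.992, 0.001], [0.003, 0.002, -1.0]]
force: [0.1, 0.7, 0.3]
finger_gap: 90.0
finger_force: 0.0
[-3.26310902e-01  3.31798022e-01  9.97829682e-01  3.81455815e-04
  1.81534474e+00 -2.02181760e+00]
```

View pics/w5.png

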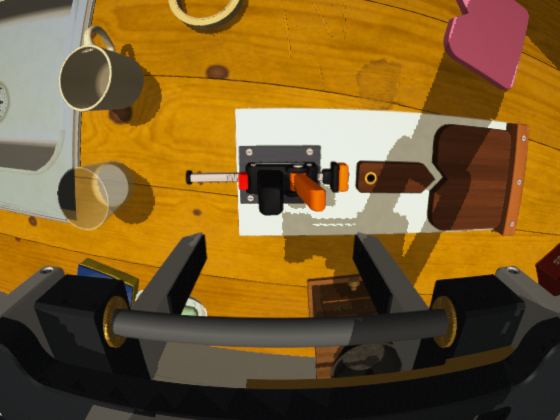

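The grip top is at about (271,205) and the trigger top at about (316,203), with the clamp line running along image rows. The pad front is at column 348 and the handle butt at 357. Picture budget is used up, so the rest is numbers.

```bash
python3 - <<'E'
from h import *
c=np.load('w5.npy',allow_pickle=True).item()
s=c['s'];R=np.array(s['orientation']);t=np.array(s['tool_pos']); im=c['frame'].astype(int)
hsv=cv2.cvtColor(c['frame'],cv2.COLOR_RGB2HSV)
f=lambda p,z:((cast(c,p,z)-t)@R).round(1)
blk=im.sum(2)<150; org=(hsv[...,0]>3)&(hsv[...,0]<18)&(hsv[...,1]>180)&(hsv[...,2]>100)
for y in range(180,222,4):
    b=np.where(blk[y,245:300])[0]+245; o=np.where(org[y,285:332])[0]+285
    print(y,'B',(b.min(),b.max()) if len(b) else '', 'O',(o.min(),o.max()) if len(o) else '')
    if y>=196 and len(b) and len(o): print(f([(b.min()-.5,y),(b.max()+.5,y)],149)[:,:2].tolist(),f([(o.min()-.5,y),(o.max()+.5,y)],148)[:,:2].tolist())
print('notch',f([(442,177)],33),'butt',f([(357,178)],33),'padfront',f([(349,178)],42),'corner',f([(238,110),(240,234)],15))
E
```

```text
180 B (np.int64(248), np.int64(289)) O (np.int64(290), np.int64(311))
184 B (np.int64(248), np.int64(290)) O (np.int64(291), np.int64(316))
188 B (np.int64(248), np.int64(295)) O (np.int64(291), np.int64(321))
192 B (np.int64(247), np.int64(296)) O (np.int64(297), np.int64(324))
196 B (np.int64(258), np.int64(299)) O (np.int64(300), np.int64(324))
[[4.6, -19.9], [4.6, 17.3]] [[4.3, 17.4], [4.3, 39.8]]
200 B (np.int64(258), np.int64(299)) O (np.int64(303), np.int64(324))
[[0.9, -19.9], [0.9, 17.4]] [[0.6, 20.1], [0.6, 39.9]]
204 B (np.int64(259), np.int64(282)) O (np.int64(307), np.int64(324))
[[-2.8, -19.1], [-2.8, 2.3]] [[-3.1, 23.8], [-3.1, 40.1]]
208 B (np.int64(260), np.int64(282)) O (np.int64(311), np.int64(323))
[[-6.5, -18.3], [-6.5, 2.3]] [[-6.9, 27.5], [-6.9, 39.3]]
212 B (np.int64(262), np.int64(279)) O 
216 B  O 
220 B  O 
notch [[  1.1 218.8 215.5]] butt [[ -2.3  97.3 215.2]] padfront [[ -0.6  84.9 206.2]] corner [[ 81.5 -52.5 233.2]
 [-83.9 -54.2 232.7]]
```

```bash
python3 -m crank '[[0,0,0.02,0],[0,0,0.03,0],[0,0,0.03,0],[0,0,0.03,0],[0,0,0.025,0],[0,0,0.015,0],[0,0,0.004,0],[0,0,0,0],[0,0,0,0]]' 0.094 17; python3 -m crank '[[0,0,0,0],[0,0,0,0],[0,0,0,0],[0,0,0,0]]' 0.06 17; python3 -m crank '[[0,0,0,0],[0,0,0,0],[0,0,0,0],[0,0,0,0],[0,0,0,0]]' 0.03 17
```

```text
time_s: 11.45
tool_pos: [639.6, -157.2, 97.9]
orientation: [[-0.992, -0.127, 0.003], [-0.127, 0.992, -0.001], [-0.003, -0.001, -1.0]]
force: [-0.0, -0.5, 0.5]
finger_gap: 94.0
finger_force: 0.0
time_s: 11.85
tool_pos: [639.4, -154.9, 97.8]
orientation: [[-0.992, -0.128, 0.002], [-0.128, 0.992, 0.003], [-0.003, 0.003, -1.0]]
force: [-1.3, 4.5, 4.4]
finger_gap: 65.5
finger_force: 2.5
time_s: 12.35
tool_pos: [639.5, -155.8, 97.8]
orientation: [[-0.992, -0.127, 0.003], [-0.127, 0.992, 0.002], [-0.003, 0.001, -1.0]]
force: [-0.0, 3.2, 5.6]
finger_gap: 45.0
finger_force: 17.3
```

```bash
python3 -m crank '[[0,0,0,0],[0,0,0,0],[0,0,0,0]]'; python3 -m crank '[[0,0,0,0],[0,0,0.002,0],[0,0,0.002,0],[0,0,0,0],[0,0,0,0]]' 0.08
```

```text
time_s: 12.65
tool_pos: [639.5, -155.8, 97.8]
orientation: [[-0.992, -0.127, 0.003], [-0.127, 0.992, 0.002], [-0.003, 0.001, -1.0]]
force: [0.4, 4.3, 6.1]
finger_gap: 44.9
finger_force: 17.3
time_s: 13.15
tool_pos: [638.4, -157.0, 90.9]
orientation: [[-0.992, -0.127, -0.001], [-0.127, 0.992, 0.0], [0.001, 0.0, -1.0]]
force: [1.5, 3.0, -1.9]
finger_gap: 79.4
finger_force: 1.2
```

```bash
cat > pad.py <<'E'
from h import *
def look(save=None):
    c=grab('wrist');s=c['s'];R=np.array(s['orientation']);t=np.array(s['tool_pos'])
    hsv=cv2.cvtColor(c['frame'],cv2.COLOR_RGB2HSV)
    f=lambda p,z:((cast(c,p,z)-t)@R).round(1)[:,:2].tolist()
    org=cv2.inRange(hsv,(4,180,90),(18,255,255)); br=cv2.inRange(hsv,(0,60,15),(14,230,130)); wh=cv2.inRange(hsv,(0,0,130),(180,70,255))
    print('t',s['time_s'],'pos',t.round(1),'F',np.round(s['force'],1),'gap',round(s['finger_gap'],1),round(s['finger_force'],1))
    if save: np.save(save,c,allow_pickle=True)
    return c,f,org,br,wh,t
E
python3 - <<'E'
from pad import *
c,f,org,br,wh,t=look('w6.npy')
j=np.load('jig.npz')
for nm,m in(('org',org),('brown',br),('white',wh)):
    n,l,st,ce=cv2.connectedComponentsWithStats(m)
    for i in np.argsort(-st[1:,4])[:7]+1:
        if st[i,4]>40: print(nm,st[i].tolist(),ce[i].round(0))
# where do points project: clamp line features
d=j['d'];n=j['n'];o=d*(float(j['e'])+205)+n*(float(j['mid'])+1)
for x,z in((-66,42),(-48,33),(-30,33),(62,33),(80,33)): print(x,proj(c,[*(o+d*x),z]).round(0))
E
```

```text
t 13.15 pos [ 638.4 -157.    90.9] F [ 1.5  3.  -1.9] gap 79.4 1.2
org [299, 215, 66, 101, 3427] [333. 266.]
org [441, 46, 119, 80, 3119] [512.  92.]
org [498, 210, 62, 72, 2993] [535. 244.]
org [413, 194, 80, 42, 2144] [457. 215.]
org [534, 140, 26, 52, 995] [549. 170.]
org [272, 346, 108, 34, 586] [336. 359.]
org [385, 192, 19, 46, 581] [395. 215.]
brown [383, 135, 177, 144, 12299] [502. 210.]
brown [320, 343, 69, 35, 1384] [352. 362.]
brown [170, 40, 30, 20, 451] [184.  50.]
brown [40, 107, 26, 23, 413] [ 53. 118.]
brown [296, 214, 71, 90, 199] [332. 243.]
brown [214, 208, 16, 15, 45] [223. 212.]
white [211, 105, 349, 109, 21707] [371. 145.]
white [343, 211, 151, 81, 5174] [427. 255.]
white [28, 193, 37, 52, 1264] [ 47. 218.]
white [289, 254, 39, 43, 1221] [304. 277.]
white [217, 241, 24, 55, 904] [229. 272.]
white [154, 211, 62, 11, 604] [183. 216.]
white [0, 116, 7, 78, 335] [  2. 155.]
-66 [[391. 216.]]
-48 [[408. 213.]]
-30 [[428. 212.]]
62 [[510. 211.]]
80 [[524. 211.]]
```

```bash
python3 - <<'E'
from h import *
for fn in('w5.npy','w6.npy'):
    c=np.load(fn,allow_pickle=True).item();s=c['s'];R=np.array(s['orientation']);t=np.array(s['tool_pos'])
    f=lambda p,z:((cast(c,p,z)-t)@R).round(1)[:,:2].tolist()
    im=c['frame']; y=178 if fn=='w5.npy' else 214
    x0,x1=(326,378) if fn=='w5.npy' else (378,440)
    print(fn,t)
    for x in range(x0,x1,2): print(x,im[y,x].tolist(),f([(x,y)],42)[0],f([(x,y)],33)[0][1])
E
cat h.py >/dev/null; python3 - <<'E'
import sys; sys.path.insert(0,'.')
from h import *
c=np.load('w6.npy',allow_pickle=True).item(); im=c['frame']
for y in(225,240,255,270,285): print(y,[(x,im[y,x].tolist()) for x in range(180,390,10)])
E
```

```text
w5.npy [ 638.11003067 -156.05153332  248.06308265]
326 [33, 30, 30] [-0.8, 56.2] 57.5
328 [28, 26, 24] [-0.8, 58.7] 60.1
330 [24, 23, 23] [-0.8, 61.2] 62.6
332 [12, 12, 10] [-0.8, 63.6] 65.1
334 [29, 27, 27] [-0.7, 66.1] 67.7
336 [28, 27, 26] [-0.7, 68.6] 70.2
338 [76, 34, 15] [-0.7, 71.1] 72.8
340 [234, 114, 0] [-0.7, 73.6] 75.3
342 [236, 139, 3] [-0.7, 76.1] 77.9
344 [235, 129, 0] [-0.6, 78.6] 80.5
346 [235, 123, 0] [-0.6, 81.1] 83.0
348 [167, 141, 113] [-0.6, 83.6] 85.6
350 [233, 238, 227] [-0.6, 86.2] 88.2
352 [233, 238, 227] [-0.5, 88.7] 90.8
354 [231, 236, 225] [-0.5, 91.2] 93.4
356 [69, 65, 57] [-0.5, 93.8] 96.0
358 [58, 31, 16] [-0.5, 96.4] 98.6
360 [89, 47, 21] [-0.4, 98.9] 101.2
362 [90, 45, 21] [-0.4, 101.5] 103.9
364 [116, 72, 26] [-0.4, 104.1] 106.5
366 [200, 148, 38] [-0.3, 106.7] 109.2
368 [11, 8, 7] [-0.3, 109.3] 111.8
370 [10, 9, 8] [-0.3, 111.9] 114.5
372 [9, 7, 5] [-0.2, 114.5] 117.2
374 [91, 64, 19] [-0.2, 117.1] 119.9
376 [170, 112, 34] [-0.2, 119.8] 122.6
w6.npy [ 638.38628561 -157.00520982   90.93883493]
378 [11, 11, 10] [3.7, 74.4] 77.4
380 [17, 17, 17] [3.6, 
[... 2550 characters left out ...]
[8, 9, 8]), (280, [9, 9, 9]), (290, [156, 148, 122]), (300, [167, 160, 133]), (310, [164, 156, 130]), (320, [131, 48, 0]), (330, [94, 35, 3]), (340, [95, 34, 0]), (350, [90, 33, 2]), (360, [92, 34, 0]), (370, [70, 65, 61]), (380, [71, 67, 61])]
285 [(180, [70, 65, 59]), (190, [8, 9, 6]), (200, [9, 7, 8]), (210, [217, 147, 7]), (220, [197, 164, 109]), (230, [234, 239, 224]), (240, [126, 124, 105]), (250, [9, 9, 9]), (260, [14, 13, 13]), (270, [18, 16, 17]), (280, [16, 14, 16]), (290, [155, 148, 122]), (300, [165, 158, 131]), (310, [167, 159, 132]), (320, [165, 157, 130]), (330, [90, 33, 1]), (340, [135, 48, 0]), (350, [233, 112, 0]), (360, [205, 79, 0]), (370, [7, 6, 7]), (380, [69, 65, 59])]
```

```bash
python3 -m crank '[[0,0.001,-0.001,0],[0,0,0,0],[0,0,0,0],[0,0,0,0]]' 0.094;python3 -m crank '[[0,0,0,0],[0,0,0,0],[0,0,0,0],[0,0,0,0],[0,0,0,0],[0,0,0,0]]' 0.02 17; python3 - <<'E'
from pad import *
look('w7.npy')
E
```

```text
time_s: 13.6
tool_pos: [638.5, -156.5, 93.2]
orientation: [[-0.992, -0.126, 0.0], [-0.126, 0.992, -0.001], [-0.0, -0.001, -1.0]]
force: [-0.2, 0.9, 0.3]
finger_gap: 93.9
finger_force: 0.0
time_s: 14.2
tool_pos: [638.7, -153.9, 94.0]
orientation: [[-0.992, -0.128, 0.001], [-0.128, 0.992, 0.003], [-0.001, 0.003, -1.0]]
force: [-1.6, 6.8, 5.0]
finger_gap: 49.7
finger_force: 15.4
t 14.2 pos [ 638.7 -153.9   94. ] F [-1.6  6.8  5. ] gap 49.7 15.4
```

```bash
cat >> pad.py <<'E'
def padpos(c,row=None):
    s=c['s'];R=np.array(s['orientation']);t=np.array(s['tool_pos'])
    hsv=cv2.cvtColor(c['frame'],cv2.COLOR_RGB2HSV); m=cv2.inRange(hsv,(4,200,100),(18,255,255))
    m[:185]=0;m[235:]=0;m[:,:372]=0;m[:,480:]=0
    n,l,st,ce=cv2.connectedComponentsWithStats(m)
    out=[]
    for i in range(1,n):
        if st[i,4]>150:
            x=st[i,0]+st[i,2]-.5;y=ce[i,1]; P=cast(c,[(x,y)],42)[0]
            out.append((st[i].tolist(), 'jigx',round(float(np.array([-.128,.992])@(P[:2]-[617.5,-6.8])),1)))
    return out
E
python3 -m crank '[[0,0,0,0],[0,0,0,0],[0,0,0,0],[0,0,0,0],[0,0,0,0]]'; python3 - <<'E'
from pad import *
for f in('w6.npy','w7.npy'): print(padpos(np.load(f,allow_pickle=True).item()))
c=look('w8.npy')[0]; print(padpos(c))
E
```

```text
time_s: 14.75
tool_pos: [639.0, -155.8, 94.0]
orientation: [[-0.992, -0.127, 0.002], [-0.127, 0.992, 0.0], [-0.002, 0.0, -1.0]]
force: [-0.6, 1.0, 5.5]
finger_gap: 45.6
finger_force: 17.3
[([385, 192, 19, 43, 515], 'jigx', -56.0)]
[([388, 195, 17, 40, 508], 'jigx', -50.5)]
t 14.75 pos [ 639.  -155.8   94. ] F [-0.6  1.   5.5] gap 45.6 17.3
[([395, 195, 17, 40, 508], 'jigx', -46.5)]
```

```bash
python3 -m crank '[[0,0,0,0],[0,0,0,0],[0,0,0,0],[0,0,0,0],[0,0,0,0]]' 0.094 | tail -3; python3 -m crank '[[0,0,0,0],[0,0,0,0],[0,0,0,0],[0,0,0,0],[0,0,0,0],[0,0,0,0],[0,0,0,0],[0,0,0,0],[0,0,0,0],[0,0,0,0]]' 0.02 17.5;  python3 - <<'E'
from pad import *
c=look('w9.npy')[0]; print(padpos(c))
E
```

```text
force: [0.1, 1.8, -1.8]
finger_gap: 82.0
finger_force: 1.0
time_s: 16.3
tool_pos: [638.2, -155.9, 94.0]
orientation: [[-0.992, -0.127, -0.0], [-0.127, 0.992, 0.0], [0.0, 0.0, -1.0]]
force: [-3.9, 3.8, 5.7]
finger_gap: 45.8
finger_force: 17.8
t 16.3 pos [ 638.2 -155.9   94. ] F [-3.9  3.8  5.7] gap 45.8 17.8
[([405, 196, 17, 39, 485], 'jigx', -37.4)]
```

```bash
python3 -m crank '[[0,0,0,0],[0,0,0,0],[0,0,0,0],[0,0,0,0],[0,0,0,0]]' 0.094 | tail -3; python3 -m crank '[[0,0,0,0],[0,0,0,0],[0,0,0,0],[0,0,0,0],[0,0,0,0],[0,0,0,0],[0,0,0,0],[0,0,0,0],[0,0,0,0],[0,0,0,0]]' 0.02 17.5;  python3 - <<'E'
from pad import *
c=look('w10.npy')[0]; print(padpos(c))
E
```

```text
force: [-0.7, 1.7, -0.9]
finger_gap: 82.3
finger_force: 0.9
time_s: 17.85
tool_pos: [638.6, -155.8, 94.2]
orientation: [[-0.992, -0.127, 0.001], [-0.127, 0.992, 0.0], [-0.001, 0.0, -1.0]]
force: [-2.5, 2.8, 5.8]
finger_gap: 45.6
finger_force: 17.8
t 17.85 pos [ 638.6 -155.8   94.2] F [-2.5  2.8  5.8] gap 45.6 17.8
[([414, 196, 15, 39, 402], 'jigx', -30.8)]
```

```bash
python3 -m crank '[[0,0,0,0],[0,0,0,0],[0,0,0,0],[0,0,0,0],[0,0,0,0],[0,0,0,0],[0,0,0,0],[0,0,0,0]]' 0.094 | tail -3; python3 - <<'E'
from pad import *
print(padpos(look()[0]))
E
python3 -m crank '[[0,0,0,0],[0,0,0,0],[0,0,0,0],[0,0,0,0],[0,0,0,0],[0,0,0,0],[0,0,0,0],[0,0,0,0],[0,0,0,0],[0,0,0,0]]' 0.02 17.5;  python3 - <<'E'
from pad import *
c=look('w11.npy')[0]; print(padpos(c))
E
```

```text
force: [-0.3, -0.0, -0.3]
finger_gap: 94.0
finger_force: 0.0
t 18.7 pos [ 638.6 -156.6   93.1] F [-0.3 -0.  -0.3] gap 94.0 0.0
[([415, 196, 15, 39, 424], 'jigx', -31.4)]
time_s: 19.75
tool_pos: [638.6, -153.8, 94.1]
orientation: [[-0.992, -0.128, 0.001], [-0.128, 0.992, 0.004], [-0.001, 0.003, -1.0]]
force: [-0.9, 5.5, 5.0]
finger_gap: 49.9
finger_force: 17.2
t 19.75 pos [ 638.6 -153.8   94.1] F [-0.9  5.5  5. ] gap 49.9 17.2
[([414, 195, 12, 40, 310], 'jigx', -31.3)]
```

```bash
python3 -m crank '[[0,0,0,0],[0,0,0,0],[0,0,0,0],[0,0,0,0],[0,0,0,0],[0,0,0,0]]';  python3 - <<'E'
from pad import *
c=look('w12.npy')[0]; print(padpos(c))
w5=np.load('w5.npy',allow_pickle=True).item()
hsv=cv2.cvtColor(c['frame'],cv2.COLOR_RGB2HSV)
wh=(hsv[...,1]<75)&(hsv[...,2]>60)
for y in range(170,262,5):
    print(y,''.join('#' if wh[y,x] else '.' for x in range(425,560)))
E
```

```text
time_s: 20.4
tool_pos: [638.6, -153.7, 94.2]
orientation: [[-0.992, -0.128, 0.001], [-0.128, 0.992, 0.004], [-0.001, 0.003, -1.0]]
force: [-1.7, 5.6, 5.9]
finger_gap: 49.9
finger_force: 17.2
t 20.4 pos [ 638.6 -153.7   94.2] F [-1.7  5.6  5.9] gap 49.9 17.2
[([414, 195, 13, 40, 314], 'jigx', -30.4)]
170 ##########################################################################.............................................................
175 #########################################################################..............................................................
180 ########################################################################...............................................................
185 ########################################################################...............................................................
190 .......................................................................................................................................
195 ...............................................................................................
[... 1160 characters left out ...]

240 ##############################################################.........................................................................
245 #############################################################..........................................................................
250 ############################################################...........................................................................
255 ###########################################################............................................................................
260 ##########################################################.............................................................................
```

```bash
python3 -c "
from workcell import manip
print(manip.job_done())"
```

```text
the job is handed in; nothing more can be done
None
```

The handle is home in the notch with no gap visible, the trigger is held at about 17 N (roughly 20 N at the pad, not measured directly), and the job was handed in at about 20 s; no verdict came back.

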